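Lock out the model-maker's bench saw, slip its sagging gate bolt and hold the gate ajar

TASK

Lock out the little bench saw by pushing the square interlock plug fully home, upright, into the socket of the grey control box, and let go of it. Then take the knob of the sagging barrel bolt on the saw's gate, lift it over the keeper's bent-up lip while pulling it back towards the hinge until it is clear, and swing the gate towards you against its spring until it stands ajar at about 25 degrees. Finish while still gripping the knob and holding the gate still at that angle, with the plug still home and the other things on the bench left where they are.

Things in the scene. Friction and masses are not known exactly. Their poses are not given: they have to be found in the camera images.
- plug_center (a point): Loose interlock plug, about 0.12 kg, standing upright on the bench at the start: grey square head 34 x 34 x 44 mm above a square metal shank 24 x 24 x 30 mm with bevelled foot, 74 mm tall in all. This point is half-way up, 37 mm above the foot; the head's middle is 15 mm higher (grasp there or a little above). z along the plug, x, y square to its faces; any quarter turn fits the socket.
- plug_foot (a point): The centre of the plug's foot (lower end of the shank), axes as plug_center.
- socket_mouth (a point): Centre of the mouth of the square socket in the top of the low grey control box (100 x 84 x 45 mm, fixed). Socket 26 x 26 mm, 35 mm deep, vertical; z up, x, y square to its sides. Fully home, the plug's head rests on the box top and its foot is 30 mm below this point.
- saw_pen: Guard pen of the small bench saw, fixed; origin on the bench below the gate's middle. x points into the pen, y along the shut gate from free edge to hinge, z up. Gate: wooden frame 260 mm wide, 18 thick, 32 mm off the bench, top 100 mm up, hinge at y = +130 mm, free edge at y = -130 mm by the keeper post. The saw is under 90 mm high, keeper's top is at 137 mm, the bolt guides' at 146 mm.
- gate_hinge (a point): Point on the gate's vertical hinge axis, 100 mm above the bench (axes as saw_pen).
- gate (a joint): Gate angle, rad: 0 shut, grows as the free edge swings out of the pen towards the robot (clockwise seen from above), stop at 1.0. A spring shuts it: 0.35 N m when shut, 0.57 N m at 0.44 rad. The bolt in the keeper blocks it.
- bolt_draw (a joint): How far the barrel bolt is drawn along the gate's top towards the hinge, m: starts at 0 to 0.005, stop at 0.055, friction about 2 N. Its square nose (16 x 18 x 24 mm) hangs 9 mm down behind the keeper's upturned lip, which stops it at 0.008 unless lifted; the nose is past the lip at 0.032 and out of the keeper, freeing the gate, from 0.036.
- bolt_lift (a joint): How far the bolt is lifted in its worn, slotted guides, m: 0 hanging down (it sags by its weight, about 2.5 N, when let go), stop at 0.018; the nose clears the lip above 0.009 (0.012 to 0.015 is safe).
- bolt_knob (a point): Middle of the grip of the bolt's upright turned wooden knob: a round vertical post 22 mm across from 22 mm below to 24 mm above this point, nothing else beside it at that height. It starts 176 mm above the bench, about 180 to 185 mm from the hinge axis along the gate, and moves with bolt and gate. z up; x, y turn with the gate.
- glue_bottle_mid (a point): Bystander, to be left alone: white glue bottle with a narrow neck, 48 mm across, 130 mm tall, upright; point on its axis 60 mm up.
- varnish_jar_mid (a point): Bystander, to be left alone: amber jar with a steel cap, 60 mm across, 70 mm tall; point at its middle.
- anchor_mid (a point): Bystander, to be left alone: dark model anchor lying flat, 115 x 75 x 12 mm; point at its middle.
- offcut_mid (a point): Bystander, to be left alone: pale wood offcut, 60 x 35 x 22 mm; point at its middle.
- screwdriver_mid (a point): Bystander, to be left alone: slim screwdriver with a black handle, 160 mm long, lying; point at its middle.
- brush_mid (a point): Bystander, to be left alone: flat dust brush, 180 mm long, lying; point at its middle.

How it is judged:
By the outcome, as a careful person would: the job done as asked, in the order asked, and still so for the second after the job is handed in, while the arm keeps its last pose, push and grip.
It also fails if it takes over 61 s, if anything falls off the work surface, if the arm or the gripper's body presses on something with over 40 N, if the wrist force passes 120 N, or if a joint passes its speed limit or range.

ROBOT

A 6-joint arm with a two-finger parallel gripper is mounted at the origin on the work surface. World frame = base frame: x ahead of the robot, y to its left, z up, the work surface at z = 0. Lengths are in m, angles in rad, forces in N, time in s.
With the tool pointing down it reaches from about 0.275 to 0.825 m from the base axis. Payload 5.2 kg.
Tool frame: the origin (TCP) lies at the very end of the fingers, on their centre line; the grasp point (between the pads) lies 19 mm behind it (env.pinch_z is the distance from the TCP to the grasp point, in m); x points along the fingers, z is the direction in which the jaws open and shut, and the axes are right-handed (so a half turn about x gives the same grasp; the last joint's range is limited). The gripper opens to 93 mm and grips with 3 to 60 N. Pads are 15 mm wide; open, the fingers measure 128 mm over their backs; the gripper's body (75 mm by 188 mm) begins 65 mm behind the grasp point.
Start: joints at [0.995, 0.259, 1.535, -0, 1.348, -0.203], TCP at [0.2, 0.512, 0.219] pointing down, gripper open.
Joint ranges: [-3.14, 3.14], [-0.91, 2.08], [0.19, 2.58], [-1.22, 4.36], [0.22, 2.71], [-3.12, 3.12]. Speed limits (rad/s): [2.57, 2.57, 3.14, 3.14, 3.14, 3.14].

INTERFACE

Orientations are given as a rotation vector (axis times angle).
In Python, from station import env, viewer, workorder gives the robot as it stands. Calls block until the motion is done:
- env.move_ptp(position, orientation): joint-space move of the TCP to a pose.
- env.line_to(position, ori=None, v=0.15, stop_force=None): straight line of the TCP; ori=None keeps the orientation; v is the mean speed in m/s. With stop_force (N) it stops when the force on the tool has changed by that much, and returns True; else False.
- env.movej(angles): joint-space move.
- env.grip(opening): opening from 0.0 (shut) to 1.0 (fully open); the grip force is fixed at half the most; returns when the fingers have stopped.
- env.pause(seconds).
- env.inverse_kinematics(position, orientation): joint angles nearest the present ones, or None.
- env.state(): the state.
- viewer.capture(name): name is "scene" or "top" or "wrist"; returns (picture, depth): 384x512x3 uint8, red, green, blue; 384x512 float32, m along the optical axis (not along the pixel's ray), 0 where there is no reading.
- viewer.camera_model(name): a dict with "K" (3x3 intrinsics, pixels), "rvec" (rotation vector, rad) and "tvec" (3), from world to camera coordinates, as OpenCV has them. Camera axes: x right, y down, z forward; pixel columns grow to the right and rows downward; lengths in m; the calibration is good to about 2 mm. The wrist camera is an equidistant fisheye: a pixel r from the principal point sees the ray r / f radians off the axis. A picture is of the moment at which its call begins: read the wrist's pose just before it. camera_model takes no time and is no camera call; for the wrist camera it gives the pose at the moment of the call.
A pose or a line that the arm cannot do raises env.MotionError and nothing moves.
- workorder.sign_off(): hands the job in, once; it reports no verdict.
Trained networks look in the newest picture that a camera, given by its name, has taken for a name from the list of things; names that differ only in an ending like _2 or _b are one class to them, and where a whole thing is asked for, a point or a joint stands for the part that bears it (a point fixed in the world has none). Each returns a list of dicts, best first, with "p" (0 to 1); they miss things now and then, are a little off and sometimes report something else, mostly with a low value. They report only what shows in the picture. A call takes as long as a camera call.
- viewer.outline_of(camera, target): "pixels" (384x512 bool, what is visible of it) and "box" ([centre column, centre row, width, height] in pixels, round what is visible of it).
- viewer.landmark_of(camera, target): "at" ([column, row] in pixels: a listed point, or the origin of a listed thing).
The state is a dict: "time": time; "q": joint angles; "joint_vel": joint speeds; "effort": joint torques, N m; "tcp_pos": TCP position; "orientation": TCP orientation; "force": force on the tool from outside, world axes, zero at the start; "moment": the same for the moment, N m; "width": opening from 0.0 (shut) to 1.0 (fully open).
Only numpy, scipy, OpenCV 4.12 (cv2) and the standard library are available. Lean on these libraries where they do the work, as an engineer would, in place of code of your own. Each camera call takes 0.05 s, during which the arm holds its last target.

## Working session

There is one attempt and no reset: what is moved stays moved. The work goes in short steps, each a Python script; the robot and the scene stay as the last script left them, time stands still between calls to the robot, and variables do not carry over. Pictures are saved under pics/ and viewed, and the job is handed in when it is done.

```bash
ls; mkdir -p pics
cat > h.py <<'E'
import numpy as np, cv2
from station import env, viewer, workorder
def save(img,name): cv2.imwrite('pics/'+name+'.png', cv2.cvtColor(img,cv2.COLOR_RGB2BGR))
def ray(cam,px,m=None):
    m=m or viewer.camera_model(cam); K=np.array(m['K'],float); R=cv2.Rodrigues(np.array(m['rvec'],float))[0]; t=np.array(m['tvec'],float).ravel()
    u=(px[0]-K[0,2])/K[0,0]; v=(px[1]-K[1,2])/K[1,1]
    if cam=='wrist':
        r=np.hypot(u,v); d=np.array([np.sin(r)*u/max(r,1e-9),np.sin(r)*v/max(r,1e-9),np.cos(r)])
    else:
        d=np.array([u,v,1]); d/=np.linalg.norm(d)
    return -R.T@t, R.T@d
def tri(rays):
    A=np.zeros((3,3));b=np.zeros(3)
    for c,d in rays:
        P=np.eye(3)-np.outer(d,d);A+=P;b+=P@c
    x=np.linalg.solve(A,b)
    return x,[np.linalg.norm((np.eye(3)-np.outer(d,d))@(x-c))*1000 for c,d in rays]
def atz(r,z): c,d=r; return c+d*(z-c[2])/d[2]
E
cat > a.py <<'E'
from h import *
np.set_printoptions(precision=4,suppress=True)
s=env.state();print(s)
names=['plug_center','plug_foot','socket_mouth','saw_pen','gate_hinge','bolt_knob','glue_bottle_mid','varnish_jar_mid','anchor_mid','offcut_mid','screwdriver_mid','brush_mid']
R={}
for c in ['scene','top','wrist']:
    m=viewer.camera_model(c); im,d=viewer.capture(c); save(im,c+'0')
    print(c,m['K'])
    for n in names:
        L=viewer.landmark_of(c,n)
        if L: print(c,n,[(np.round(l['at'],1).tolist(),round(l['p'],2)) for l in L[:2]]); R.setdefault(n,[]).append((c,ray(c,L[0]['at'],m)))
for n in R:
    if len(R[n])>1: print(n,[x[0] for x in R[n]],*tri([x[1] for x in R[n]]))
print(env.state()['time'])
E
python3 a.py
```

```text
pics
{'time': 0.0, 'q': array([ 0.9952,  0.2593,  1.5361,  0.    ,  1.348 , -0.2028]), 'joint_vel': array([-0.0009,  0.0006,  0.0005, -0.0004,  0.0005, -0.0005]), 'effort': array([  0.0013, -43.7308, -28.3998,   0.0717,   0.0411,  -0.0002]), 'tcp_pos': array([0.2   , 0.5118, 0.2178]), 'orientation': array([-0.9311,  1.3645,  0.93  ]), 'force': array([-0.2126, -0.7445,  0.3656]), 'moment': array([ 0.0191, -0.0239,  0.0748]), 'width': 0.9985256650419887}
scene [[450.9774   0.     250.021 ]
 [  0.     450.9774 196.1723]
 [  0.       0.       1.    ]]
scene plug_center [([158.1, 204.3], 0.67)]
scene plug_foot [([291.6, 214.9], 0.69), ([156.1, 219.7], 0.63)]
scene socket_mouth [([329.3, 198.7], 0.59)]
scene saw_pen [([246.2, 243.1], 0.86)]
scene gate_hinge [([291.8, 216.5], 0.74)]
scene bolt_knob [([230.3, 192.1], 0.8)]
scene glue_bottle_mid [([378.7, 226.8], 0.78)]
scene varnish_jar_mid [([112.3, 257.1], 0.69)]
scene anchor_mid [([280.0, 216.1], 0.45)]
scene offcut_mid [([112.8, 231.3], 0.66)]
scene screwdriver_mid [([111.1, 234.0], 0.69)]
scene brush_mid [([387.9, 225.5], 0.64)]
top [[3
[... 1550 characters left out ...]
scene', 'top'] [0.5807 0.3799 0.0502] [np.float64(4.064265487551773), np.float64(4.064265487551646)]
varnish_jar_mid ['scene', 'top'] [ 0.6472 -0.3854  0.0375] [np.float64(5.614739966336533), np.float64(5.61473996633658)]
anchor_mid ['scene', 'top'] [0.4509 0.1095 0.0091] [np.float64(3.752423370545369), np.float64(3.752423370545414)]
offcut_mid ['scene', 'top'] [ 0.5096 -0.4144  0.022 ] [np.float64(0.4837480845548815), np.float64(0.48374808455490936)]
screwdriver_mid ['scene', 'top'] [ 0.4613 -0.2534 -0.0089] [np.float64(174.74930928237887), np.float64(174.74930928237893)]
brush_mid ['scene', 'top'] [0.5213 0.4416 0.0069] [np.float64(0.0762313077236977), np.float64(0.07623130772375736)]
1.95
```

View pictures.

View pics/scene0.png

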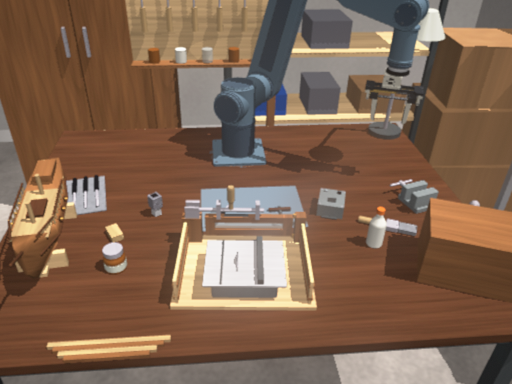

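View pics/top0.png

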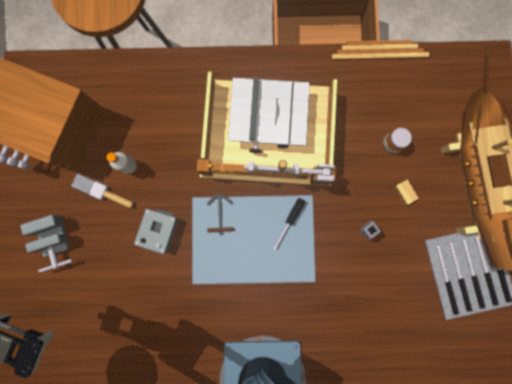

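View pics/wrist0.png

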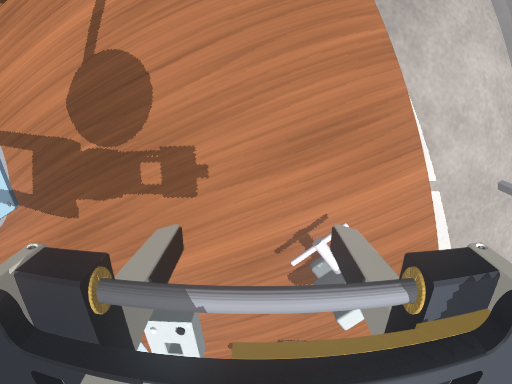

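```bash
cat >> h.py <<'E'
from scipy.spatial.transform import Rotation as Ro
np.set_printoptions(precision=4,suppress=True)
def down(phi):
    x=np.array([0,0,-1.]);z=np.array([np.cos(phi),np.sin(phi),0]);y=np.cross(z,x)
    return Ro.from_matrix(np.c_[x,y,z]).as_rotvec()
def camc(c):
    m=viewer.camera_model(c);R=cv2.Rodrigues(np.array(m['rvec'],float))[0];return -R.T@np.array(m['tvec']).ravel(),R
E
python3 - <<'E'
from h import *
s=env.state();R=Ro.from_rotvec(s['orientation']).as_matrix();print(R)
c,Rc=camc('wrist');print(R.T@(c-s['tcp_pos']), 'optical axis in tool',R.T@Rc[2],'img x in tool',R.T@Rc[0])
# square angles from top view
im=cv2.imread('pics/top0.png')
for n,(u,v) in dict(plug=(371,231),box=(157,231)).items():
    cv2.imwrite(f'pics/crop_{n}.png',cv2.resize(im[v-35:v+35,u-35:u+35],(560,560),interpolation=cv2.INTER_CUBIC))
for phi in np.arange(-180,180,30):
    for p in [(0.40,-0.29,0.2),(0.41,0.277,0.2)]:
        q=env.inverse_kinematics(np.array(p),down(np.radians(phi)));print(phi,p,q)
E
```

```text
[[-0.     -0.9313  0.3643]
 [-0.      0.3643  0.9313]
 [-1.     -0.     -0.    ]]
[-0.1658  0.0789 -0.0005] optical axis in tool [ 0.96   -0.28    0.0003] img x in tool [-0.0008 -0.0015  1.    ]
-180 (0.4, -0.29, 0.2) [-0.8535  0.172   1.6937 -0.      1.276   2.2881]
-180 (0.41, 0.277, 0.2) [ 0.3683  0.1733  1.692  -0.      1.2763 -2.7733]
-150 (0.4, -0.29, 0.2) [-0.8535  0.172   1.6937 -0.      1.276   1.7645]
-150 (0.41, 0.277, 0.2) [ 0.3683  0.1733  1.692  -0.      1.2763  2.9863]
-120 (0.4, -0.29, 0.2) [-0.8535  0.172   1.6937  0.      1.276   1.2409]
-120 (0.41, 0.277, 0.2) [0.3683 0.1733 1.692  0.     1.2763 2.4627]
-90 (0.4, -0.29, 0.2) [-0.8535  0.172   1.6937  0.      1.276   0.7173]
-90 (0.41, 0.277, 0.2) [ 0.3683  0.1733  1.692  -0.      1.2763  1.9391]
-60 (0.4, -0.29, 0.2) [-0.8535  0.172   1.6937  0.      1.276   0.1937]
-60 (0.41, 0.277, 0.2) [0.3683 0.1733 1.692  0.     1.2763 1.4155]
-30 (0.4, -0.29, 0.2) [-0.8535  0.172   1.6937 -0.      1.276  -0.3299]
-30 (0.41, 0.277, 0.2) [ 0.3683  0.1733  1.692  -0.      1.2763  0.8919]
0 (0.4, -0.29, 0.2) [-0.8535  0.172   1.6937  0.      1.276  -0.8535]
0 (0.41, 0.277, 0.2) [ 0.3683  0.1733  1.692  -0.      1.2763  0.3683]
30 (0.4, -0.29, 0.2) [-0.8535  0.172   1.6937 -0.      1.276  -1.3771]
30 (0.41, 0.277, 0.2) [ 0.3683  0.1733  1.692  -0.      1.2763 -0.1553]
60 (0.4, -0.29, 0.2) [-0.8535  0.172   1.6937 -0.      1.276  -1.9007]
60 (0.41, 0.277, 0.2) [ 0.3683  0.1733  1.692  -0.      1.2763 -0.6789]
90 (0.4, -0.29, 0.2) [-0.8535  0.172   1.6937  0.      1.276  -2.4243]
90 (0.41, 0.277, 0.2) [ 0.3683  0.1733  1.692   0.      1.2763 -1.2025]
120 (0.4, -0.29, 0.2) [-0.8535  0.172   1.6937 -0.      1.276  -2.9479]
120 (0.41, 0.277, 0.2) [ 0.3683  0.1733  1.692  -0.      1.2763 -1.7261]
150 (0.4, -0.29, 0.2) [-0.8535  0.172   1.6937  0.      1.276   2.8117]
150 (0.41, 0.277, 0.2) [ 0.3683  0.1733  1.692   0.      1.2763 -2.2497]
```

View pics/crop_plug.png

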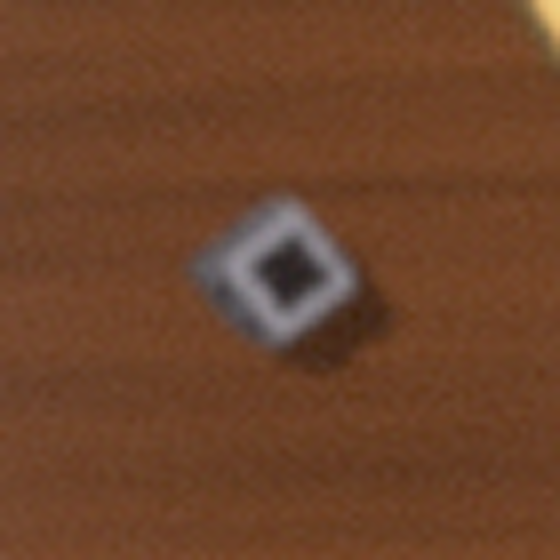

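View pics/crop_box.png

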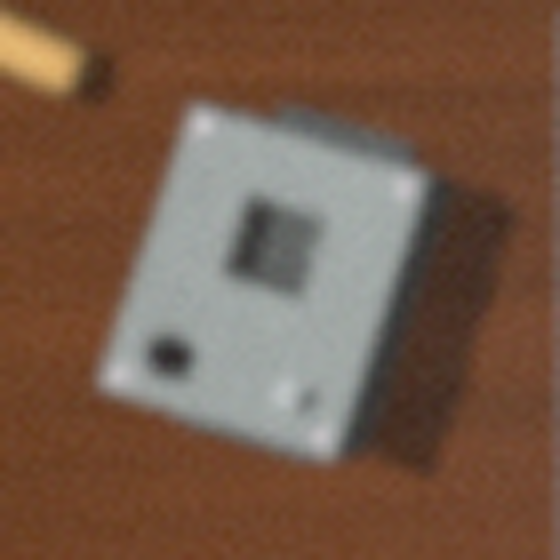

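Run:
```python
from h import *
# box yaw estimates: top view axes
for px in [(157,231),(177,231),(157,211),(371,231)]: print(atz(ray('top',px),0.045))
# views of socket
n=0
for p,phi in [((0.40,0.29,0.21),68.6),((0.44,0.25,0.21),68.6)]:
    env.move_ptp(np.array(p),down(np.radians(phi)))
    m=viewer.camera_model('wrist');im,d=viewer.capture('wrist');save(im,f'sock{n}');np.savez(f'sock{n}.npz',d=d,im=im,**m)
    L=viewer.landmark_of('wrist','socket_mouth');print(L, [atz(ray('wrist',l['at'],m),0.045) for l in L]);n+=1
print(env.state()['time'],env.state()['tcp_pos'])
```

```text
[0.405  0.2758 0.045 ]
[0.404  0.2219 0.045 ]
[0.459  0.2763 0.045 ]
[ 0.3947 -0.3     0.045 ]
[{'at': [255.9, 192.5], 'p': 0.66}] [array([0.4154, 0.2834, 0.045 ])]
[{'at': [272.7, 151.3], 'p': 0.83}] [array([0.4181, 0.2781, 0.045 ])]
3.6417 [0.4392 0.2508 0.2099]
```

Run:
```python
import cv2
for n,(u,v) in dict(sock0=(256,190),sock1=(272,150)).items():
    im=cv2.imread(f'pics/{n}.png');h=70
    cv2.imwrite(f'pics/{n}_c.png',cv2.resize(im[v-h:v+h,u-h:u+h],(560,560),interpolation=cv2.INTER_CUBIC))
```

```text
(no output)
```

View pics/sock0_c.png

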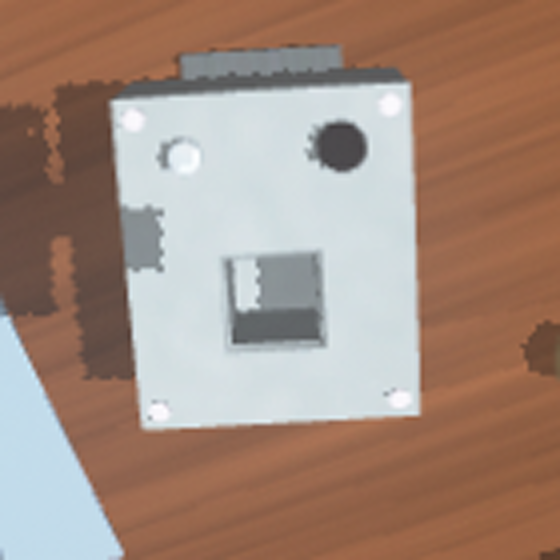

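View pics/sock1_c.png

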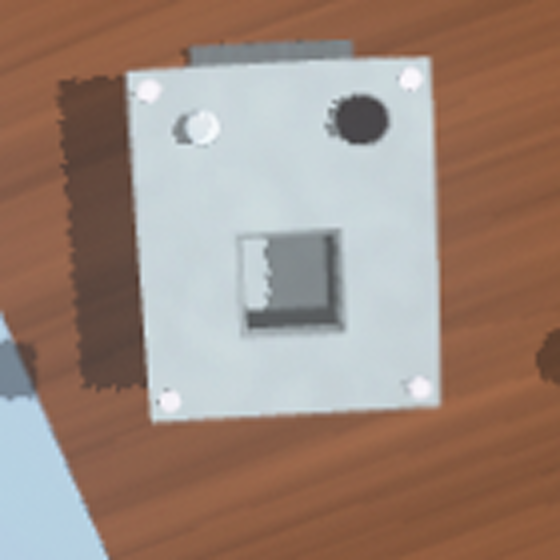

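Run:
```python
from h import *
o=[np.array([186,120]),np.array([202,80])]
P=[[(222,255),(320,250),(327,344),(228,350),(110,100),(410,83),(420,414),(141,430)],[(237,233),(341,228),(345,326),(241,335),(126,73),(430,57),(441,406),(152,422)]]
M=[np.load(f'sock{k}.npz') for k in (0,1)]
X=[];Z=[[],[]]
for i in range(8):
    r=[ray('wrist',(np.array(P[k][i])+.5)/4-.5+o[k],{a:M[k][a] for a in('K','rvec','tvec')}) for k in(0,1)]
    x,e=tri(r);X.append(x);print(x,np.round(e,1))
    for k in (0,1):Z[k].append(atz(r[k],0.045))
for k in (0,1):
    Z_=np.array(Z[k]);
    for s in (slice(0,4),slice(4,8)):
        q=Z_[s];c=q.mean(0);e=q[[1,2,3,0]]-q
        print(k,c,np.linalg.norm(e,axis=1),np.degrees(np.arctan2(e[:,1],e[:,0]))%90)
```

```text
[0.3994 0.2713 0.0432] [0.1 0.1]
[0.408  0.2986 0.0459] [0.2 0.2]
[0.4344 0.2902 0.0475] [0.2 0.2]
[0.4271 0.2617 0.0423] [0.2 0.2]
[0.346  0.2591 0.0431] [0.2 0.2]
[0.372  0.3391 0.046 ] [0.1 0.1]
[0.4672 0.3083 0.0436] [0.2 0.2]
[0.44   0.2288 0.0472] [0.4 0.4]
0 [0.4172 0.2806 0.045 ] [0.0282 0.0286 0.0292 0.0289] [71.5094 73.1592 72.1774 71.1938]
0 [0.4062 0.2837 0.045 ] [0.0842 0.0993 0.0844 0.0999] [71.6698 71.858  72.0673 71.7452]
1 [0.4172 0.2805 0.045 ] [0.029  0.0279 0.0296 0.029 ] [71.6714 71.9021 73.747  70.8755]
1 [0.4065 0.2839 0.045 ] [0.0839 0.0999 0.0838 0.0994] [72.163  71.9775 71.8179 72.0574]
```

Run:
```python
from h import *
env.move_ptp(np.array((0.37,0.03,0.27)),down(np.radians(10)))
n=0
for p,phi in [((0.39,-0.27,0.22),-40),((0.42,-0.31,0.22),-40)]:
    env.move_ptp(np.array(p),down(np.radians(phi)))
    m=viewer.camera_model('wrist');im,d=viewer.capture('wrist');save(im,f'plug{n}');np.savez(f'plug{n}.npz',d=d,im=im,**m)
    for nm in ('plug_center','plug_foot'):
        L=viewer.landmark_of('wrist',nm);print(nm,L, [atz(ray('wrist',l['at'],m),0.037 if 'c' in nm else 0) for l in L])
        if nm=='plug_center' :
            u,v=np.round(L[0]['at']).astype(int) if L else (256,192)
    h=50;u=max(u,h);v=max(v,h);print(n,u,v)
    cv2.imwrite(f'pics/plug{n}_c.png',cv2.cvtColor(cv2.resize(im[v-h:v+h,u-h:u+h],(600,600),interpolation=cv2.INTER_CUBIC),cv2.COLOR_RGB2BGR))
    n+=1
print(env.state()['time'],env.state()['tcp_pos'])
```

```text
plug_center [{'at': [273.2, 181.6], 'p': 0.97}] [array([ 0.3987, -0.289 ,  0.037 ])]
plug_foot [{'at': [271.6, 177.7], 'p': 0.7}] [array([ 0.3961, -0.2919,  0.    ])]
0 273 182
plug_center [{'at': [233.8, 174.8], 'p': 0.81}] [array([ 0.398 , -0.2932,  0.037 ])]
plug_foot [{'at': [232.8, 165.8], 'p': 0.84}] [array([ 0.3974, -0.2877,  0.    ])]
1 234 175
6.3667 [ 0.4198 -0.3088  0.2201]
```

View pics/plug0_c.png

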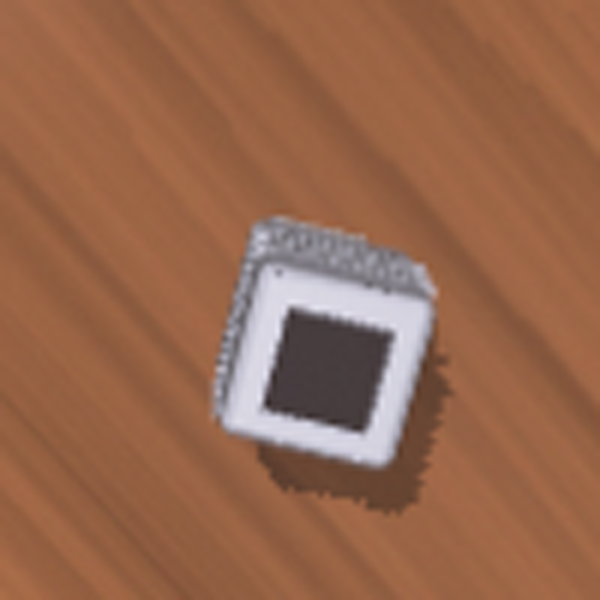

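View pics/plug1_c.png

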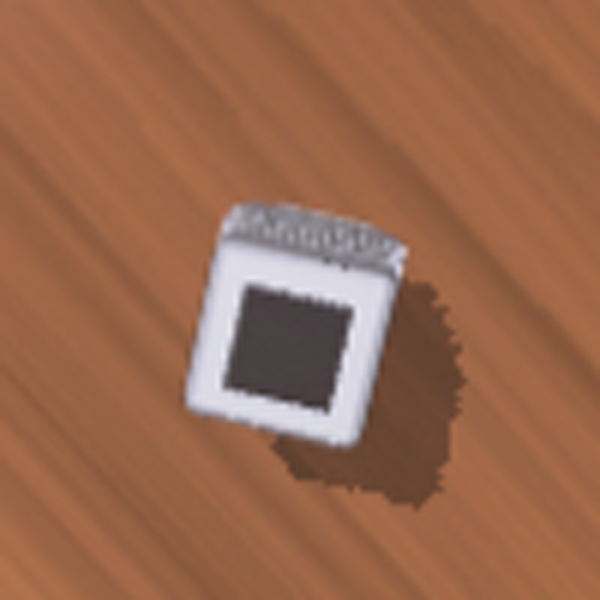

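Run:
```python
from h import *
o=[np.array([223,132]),np.array([184,125])]
P=[[(260,258),(435,292),(390,467),(222,428),(289,308),(393,327),(368,432),(264,408)],[(222,240),(398,275),(358,447),(187,408),(247,285),(352,305),(330,412),(224,388)]]
M=[np.load(f'plug{k}.npz') for k in (0,1)]
Z=[[],[]]
for i in range(8):
    r=[ray('wrist',(np.array(P[k][i])+.5)/6-.5+o[k],{a:M[k][a] for a in('K','rvec','tvec')}) for k in(0,1)]
    x,e=tri(r);print(x,np.round(e,1))
    for k in (0,1):Z[k].append(atz(r[k],0.074))
for k in (0,1):
    Z_=np.array(Z[k]);
    for s in (slice(0,4),slice(4,8)):
        q=Z_[s];c=q.mean(0);e=q[[1,2,3,0]]-q
        print(k,c,np.linalg.norm(e,axis=1),np.degrees(np.arctan2(e[:,1],e[:,0]))%90)
```

```text
[ 0.4006 -0.2713  0.0655] [0.4 0.4]
[ 0.4215 -0.2968  0.0673] [0.6 0.6]
[ 0.3948 -0.3166  0.0711] [0. 0.]
[ 0.3756 -0.2905  0.0712] [0.1 0.1]
[ 0.3999 -0.2802  0.0731] [0. 0.]
[ 0.4122 -0.295   0.0736] [0.1 0.1]
[ 0.3964 -0.3073  0.0752] [0.1 0.1]
[ 0.3847 -0.2914  0.0753] [0.2 0.2]
0 [ 0.3989 -0.2924  0.074 ] [0.0324 0.0343 0.0322 0.0327] [39.0086 37.8972 36.2649 38.1955]
0 [ 0.3983 -0.2935  0.074 ] [0.0193 0.0205 0.0198 0.0194] [39.5242 38.6578 36.4478 37.1277]
1 [ 0.399  -0.2933  0.074 ] [0.0321 0.033  0.0322 0.0321] [38.2822 36.8221 36.6163 36.6119]
1 [ 0.3981 -0.2936  0.074 ] [0.0192 0.0205 0.0199 0.0198] [38.7558 37.9328 36.7163 36.0809]
```

Run:
```python
from h import *
ph=np.radians(-52.4)
env.move_ptp(np.array((0.3985,-0.2932,0.15)),down(ph))
print(env.line_to(np.array((0.3985,-0.2932,0.037)),v=0.1,stop_force=8), env.state()['tcp_pos'])
env.grip(0.2); s=env.state();print(s['width'],s['force'])
env.line_to(np.array((0.3985,-0.2932,0.16)),v=0.12)
s=env.state();print(s['time'],s['width'],s['force'],s['tcp_pos'])
m=viewer.camera_model('wrist');im,d=viewer.capture('wrist');save(im,'held0');np.savez('held0.npz',im=im,d=d,**m)
t=s['tcp_pos'];R=Ro.from_rotvec(s['orientation']).as_matrix()
L=viewer.landmark_of('wrist','plug_center');print(L,[R.T@(atz(ray('wrist',l['at'],m),t[2])-t) for l in L])
im,d=viewer.capture('scene');save(im,'sc1')
```

```text
False [ 0.3989 -0.2936  0.0376]
0.3658894879830258 [-0.3509 -0.8144  0.0856]
10.175 0.3617242875906747 [ 0.5707  0.185  -1.6457] [ 0.3981 -0.2927  0.1592]
[{'at': [257.1, 238.0], 'p': 0.9}] [array([ 0.    , -0.0001, -0.0002])]
```

View pics/held0.png

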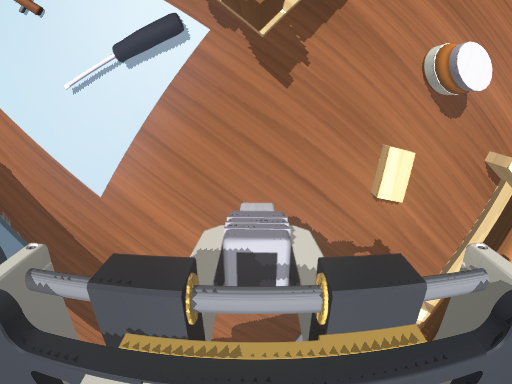

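Run:
```python
from h import *
M=np.load('held0.npz');m={a:M[a] for a in('K','rvec','tvec')}
t=np.array([0.3981,-0.2927,0.1592]);
R=Ro.from_rotvec(down(np.radians(-52.4))).as_matrix()
Rc=cv2.Rodrigues(m['rvec'])[0]
def proj(p):
    c=Rc@(t+R@np.array(p))+m['tvec'].ravel();th=np.arccos(c[2]/np.linalg.norm(c));k=m['K'][0,0]*th/np.hypot(c[0],c[1]);return np.round([m['K'][0,2]+k*c[0],m['K'][1,2]+k*c[1]],1)
for x in (0.037,0.034,0.007,-0.037):
    for z in (-1,1): 
        h=12 if x>.01 else 17
        if x==.037:h=10
        print(x,proj((x,h/1000,z*h/1000)))
im=M['im'];cv2.imwrite('pics/held0_c.png',cv2.cvtColor(cv2.resize(im[190:300,200:310],(770,770)[::1],interpolation=cv2.INTER_CUBIC)[:600],cv2.COLOR_RGB2BGR))
```

```text
0.037 [243.5 203.4]
0.037 [271.4 203.4]
0.034 [240.5 202. ]
0.034 [274.4 202. ]
0.007 [229.9 207.9]
0.007 [285.  207.8]
-0.037 [222.1 238. ]
-0.037 [293.1 238. ]
```

View pics/held0_c.png

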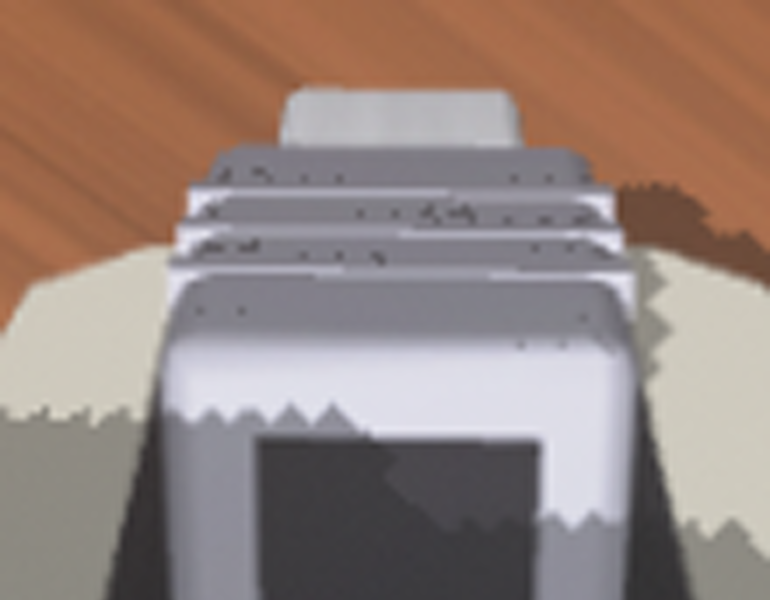

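Run:
```python
from h import *
env.move_ptp(np.array((0.36,0.0,0.24)),down(np.radians(23)))
o=down(np.radians(72))
env.move_ptp(np.array((0.4172,0.2805,0.11)),o)
s=env.state();print(s['time'],s['tcp_pos'],s['force'])
m=viewer.camera_model('wrist');im,d=viewer.capture('wrist');save(im,'over');
cv2.imwrite('pics/over_c.png',cv2.cvtColor(cv2.resize(im[100:300,156:356],(600,600),interpolation=cv2.INTER_CUBIC),cv2.COLOR_RGB2BGR))
im,d=viewer.capture('scene');cv2.imwrite('pics/over_s.png',cv2.cvtColor(cv2.resize(im[120:250,260:420],(640,520),interpolation=cv2.INTER_CUBIC),cv2.COLOR_RGB2BGR))
```

```text
12.7 [0.418  0.2796 0.1102] [-0.1571  0.5796 -1.3803]
```

View pics/over_c.png

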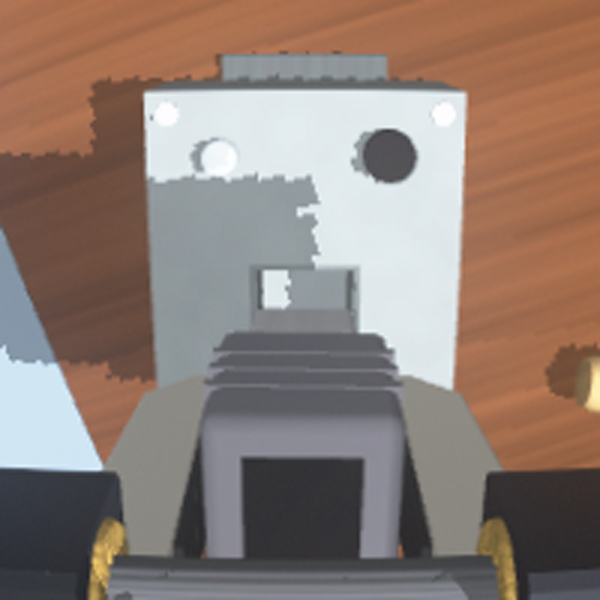

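View pics/over_s.png

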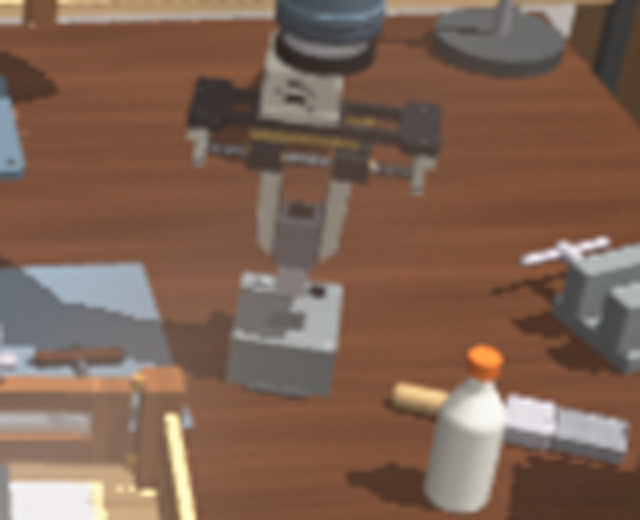

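Run:
```python
from h import *
env.pause(0.3);print(env.state()['tcp_pos'])
env.line_to(np.array((0.4172,0.2805,0.086)),v=0.06)
f0=env.state()['force']
r=env.line_to(np.array((0.4172,0.2805,0.0525)),v=0.025,stop_force=12)
s=env.state();print(r,s['time'],s['tcp_pos'],s['force']-f0,s['moment'],s['width'])
```

```text
[0.4175 0.2801 0.1104]
False 15.1417 [0.4179 0.2805 0.0527] [ 5.4873 -2.628   0.5082] [-0.3228 -1.0442  0.0541] 0.36750764715430656
```

Run:
```python
from h import *
f0=env.state()['force']
r=env.line_to(np.array((0.4175,0.2803,0.047)),v=0.02,stop_force=15)
s=env.state();print(r,s['time'],s['tcp_pos'],s['force']-f0,s['moment'],s['width'])
env.grip(0.62);s=env.state();print(s['time'],s['width'],s['force'],s['tcp_pos'])
env.line_to(np.array((0.4175,0.2803,0.2)),v=0.2)
m=viewer.camera_model('wrist');im,d=viewer.capture('wrist');save(im,'rel')
u,v=256,200
cv2.imwrite('pics/rel_c.png',cv2.cvtColor(cv2.resize(im[120:270,176:326],(600,600),interpolation=cv2.INTER_CUBIC),cv2.COLOR_RGB2BGR));np.savez('rel.npz',im=im,d=d,**m)
for c in('top','scene'):
    im,d=viewer.capture(c);save(im,c+'_rel')
im=cv2.imread('pics/scene_rel.png');cv2.imwrite('pics/scene_relc.png',cv2.resize(im[170:250,290:390],(800,600)[:2],interpolation=cv2.INTER_CUBIC))
print(env.state()['time'])
```

```text
True 15.35 [0.418  0.2807 0.0519] [-5.3941  3.5854  5.2858] [-0.0625  0.1165 -0.0464] 0.3651442747262231
15.9667 0.6201470966458814 [ 0.0849 -0.0009 -0.5163] [0.4196 0.2805 0.0518]
17.0083
```

View pics/rel_c.png

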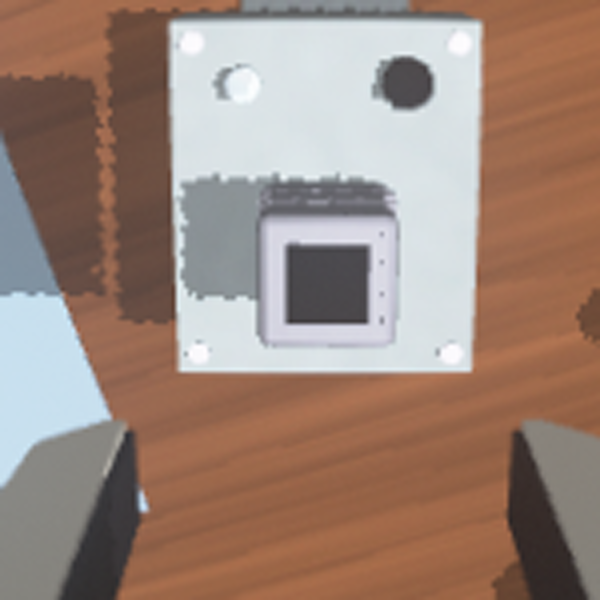

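View pics/scene_relc.png

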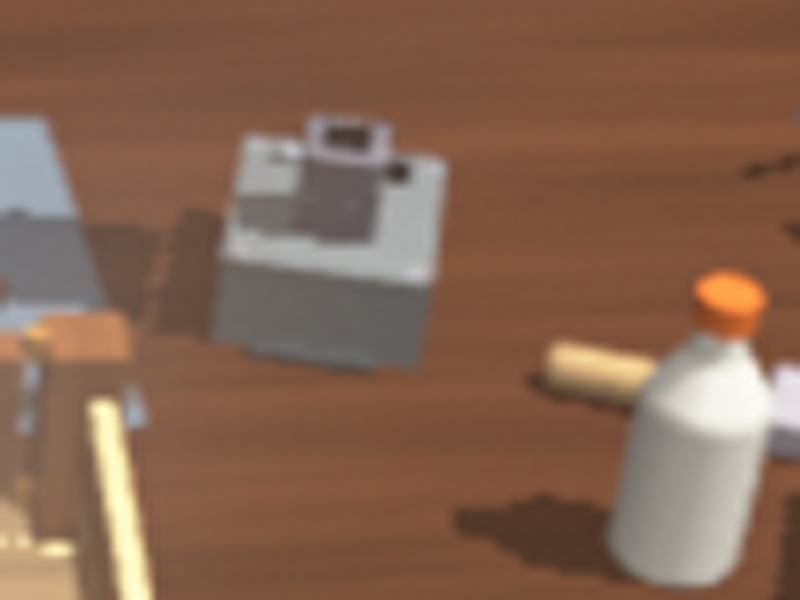

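Run:
```python
from h import *
M=np.load('rel.npz');m={a:M[a] for a in('K','rvec','tvec')};d=M['d'];Rc=cv2.Rodrigues(m['rvec'])[0]
def P(u,v):
    c,dr=ray('wrist',(u,v),m);k=d[v,u]/(Rc[2]@dr);return c+k*dr
for (a,b) in [(272,285),(272,330),(380,285),(320,230),(300,335),(320,285),(220,340),(440,250)]:
    u,v=176+a//4,120+b//4;print((u,v),P(u,v),d[v,u])
print(env.state()['tcp_pos'])
```

```text
(244, 191) [0.413  0.2683 0.0891] 0.2866308
(244, 202) [0.4237 0.2646 0.0889] 0.2900379
(271, 191) [0.4214 0.293  0.0882] 0.2875948
(256, 177) [0.4036 0.2835 0.0886] 0.28323725
(251, 203) [0.427  0.2707 0.0881] 0.29117408
(256, 191) [0.4168 0.2792 0.0887] 0.28713748
(231, 205) [0.4357 0.2431 0.0449] 0.33727378
(286, 182) [0.4291 0.3103 0.0452] 0.32947236
[0.4167 0.2799 0.1985]
```

Run:
```python
from h import *
n=0;rs={}
env.line_to(np.array((0.42,0.2,0.3)),v=0.3)
for p in [(0.53,0.04,0.30),(0.55,-0.05,0.29),(0.49,-0.05,0.29)]:
    env.move_ptp(np.array(p),down(0.0)); env.pause(0.15)
    m=viewer.camera_model('wrist');im,d=viewer.capture('wrist');save(im,f'gate{n}');np.savez(f'gate{n}.npz',d=d,im=im,**m)
    for nm in ('bolt_knob','gate_hinge','saw_pen'):
        L=viewer.landmark_of('wrist',nm)
        z=dict(bolt_knob=.176,gate_hinge=.1,saw_pen=0)[nm]
        for l in L[:2]: print(nm,l['at'],l['p'],atz(ray('wrist',l['at'],m),z))
        if L: rs.setdefault(nm,[]).append(ray('wrist',L[0]['at'],m))
    n+=1
for k in rs:
    if len(rs[k])>1: print(k,*tri(rs[k]))
print(env.state()['time'])
```

```text
bolt_knob [280.6, 272.0] 0.59 [ 0.5557 -0.0583  0.176 ]
gate_hinge [291.9, 104.8] 0.82 [0.5712 0.1246 0.1   ]
saw_pen [274.3, 185.3] 0.56 [ 0.5572 -0.0035  0.    ]
bolt_knob [263.3, 195.7] 0.72 [ 0.5556 -0.0559  0.176 ]
bolt_knob [172.7, 178.2] 0.59 [ 0.4656 -0.0377  0.176 ]
gate_hinge [273.9, 31.1] 0.83 [0.5696 0.1238 0.1   ]
saw_pen [263.8, 128.1] 0.6 [ 0.5602 -0.0013  0.    ]
bolt_knob [323.6, 196.8] 0.66 [ 0.5571 -0.0581  0.176 ]
gate_hinge [325.1, 33.5] 0.97 [0.5724 0.1229 0.1   ]
saw_pen [299.7, 128.8] 0.67 [ 0.5565 -0.0028  0.    ]
bolt_knob [ 0.5555 -0.0553  0.1812] [np.float64(0.3109198516649225), np.float64(0.9430039416166709), np.float64(1.1490100131669636)]
gate_hinge [0.571  0.1236 0.1008] [np.float64(0.918675373271209), np.float64(1.4076300919780353), np.float64(1.5705653023054782)]
saw_pen [ 0.558  -0.0026 -0.0008] [np.float64(1.310922741639236), np.float64(2.528588347283246), np.float64(1.4148622885626803)]
20.325
```

View pics/gate0.png

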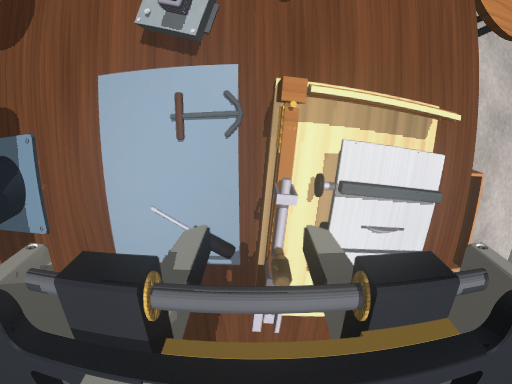

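View pics/gate2.png

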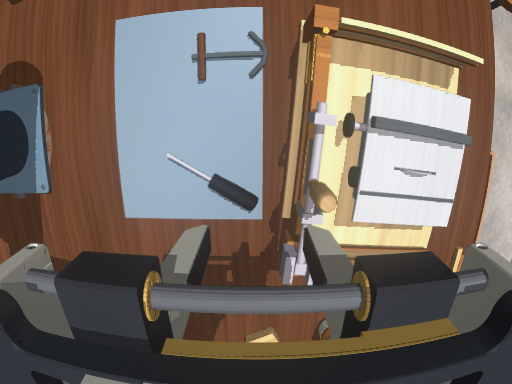

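Run:
```python
import cv2
im=cv2.imread('pics/gate1.png');cv2.imwrite('pics/g1c.png',cv2.resize(im[0:300,160:360],(533,800)[:2],interpolation=cv2.INTER_CUBIC)[:600*800//800])
im=cv2.imread('pics/gate2.png');cv2.imwrite('pics/g2c.png',cv2.resize(im[80:290,230:380],(428,600),interpolation=cv2.INTER_CUBIC))
im=cv2.imread('pics/top_rel.png');cv2.imwrite('pics/tc.png',cv2.resize(im[60:200,190:350],(800,700),interpolation=cv2.INTER_CUBIC)[:600] if 0 else cv2.resize(im[70:190,190:350],(800,600),interpolation=cv2.INTER_CUBIC))
```

```text
(no output)
```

View pics/g2c.png

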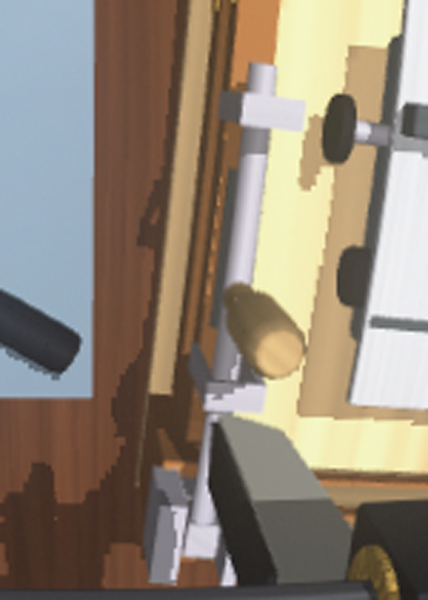

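View pics/tc.png

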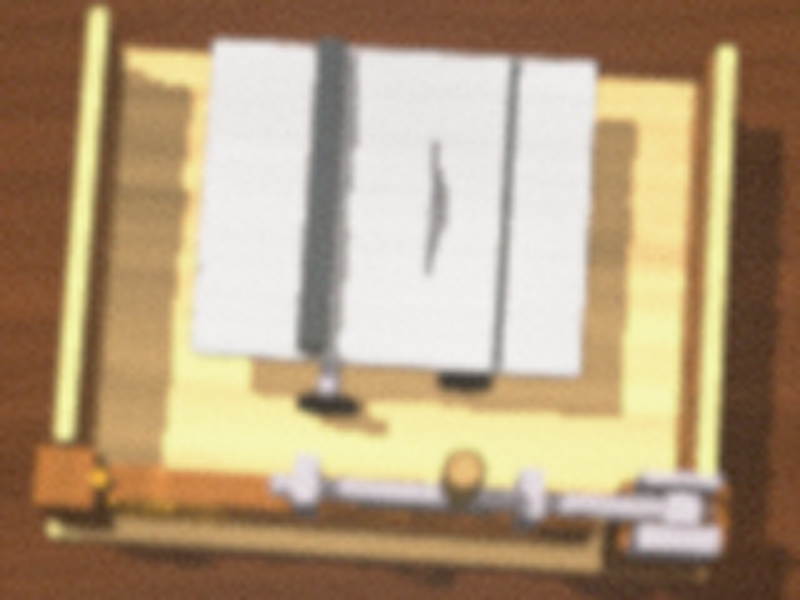

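View pics/gate1.png

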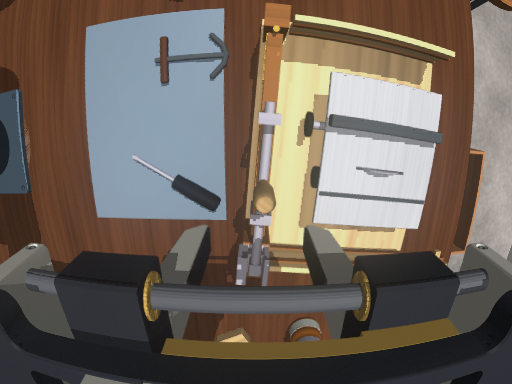

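Run:
```python
from h import *
im=cv2.imread('pics/gate1.png');cv2.imwrite('pics/g1k.png',cv2.resize(im[160:240,225:305],(560,560),interpolation=cv2.INTER_CUBIC))
M=np.load('gate2.npz');m={a:M[a] for a in('K','rvec','tvec')};r2=ray('wrist',(327.0,203.3),m);print(atz(r2,.2))
rt=ray('top',(282.7,163.3));print(atz(rt,.2)); print(tri([r2,rt]))
```

```text
[ 0.555 -0.057  0.2  ]
[ 0.5555 -0.0582  0.2   ]
(array([ 0.5563, -0.0585,  0.1953]), [np.float64(0.08178119508652618), np.float64(0.08178119508677081)])
```

View pics/g1k.png

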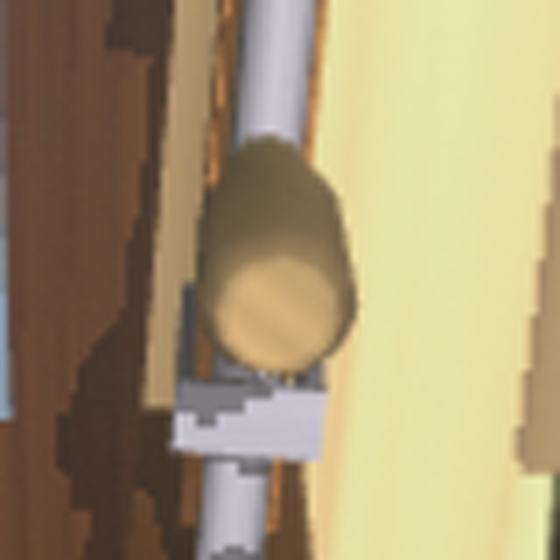

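Run:
```python
from h import *
M=np.load('gate1.npz');m={a:M[a] for a in('K','rvec','tvec')};r1=ray('wrist',(264.7,204.6),m)
M=np.load('gate2.npz');m={a:M[a] for a in('K','rvec','tvec')};r2=ray('wrist',(327.0,203.3),m)
rt=ray('top',(282.7,163.3));print(atz(r1,.2),atz(r2,.2));print(tri([r1,r2]),tri([r1,r2,rt]))
k=np.array([.5555,-.0575]);o=down(np.radians(-4.7))
env.grip(0.8)
env.move_ptp(np.array([*k,0.24]),o);env.pause(0.2)
print(env.line_to(np.array([*k,0.160]),v=0.1,stop_force=8),env.state()['tcp_pos'])
env.grip(0.0);s=env.state();print(s['time'],s['width'],s['force'],s['tcp_pos'],s['moment'])
im,d=viewer.capture('scene');save(im,'knobg');cv2.imwrite('pics/knobg_c.png',cv2.cvtColor(cv2.resize(im[130:250,170:320],(750,600),interpolation=cv2.INTER_CUBIC),cv2.COLOR_RGB2BGR))
```

```text
[ 0.5563 -0.0571  0.2   ] [ 0.555 -0.057  0.2  ]
(array([ 0.5565, -0.059 ,  0.1941]), [np.float64(0.05410632593795251), np.float64(0.05410632593791961)]) (array([ 0.5564, -0.0586,  0.1952]), [np.float64(0.14514194997668964), np.float64(0.12839881024390734), np.float64(0.09419163812659512)])
False [ 0.556  -0.0577  0.1607]
23.3 0.23223366450581828 [ 2.1873  0.5639 -0.8694] [ 0.556  -0.0576  0.1601] [-0.1174 -0.3136  0.0457]
```

View pics/knobg_c.png

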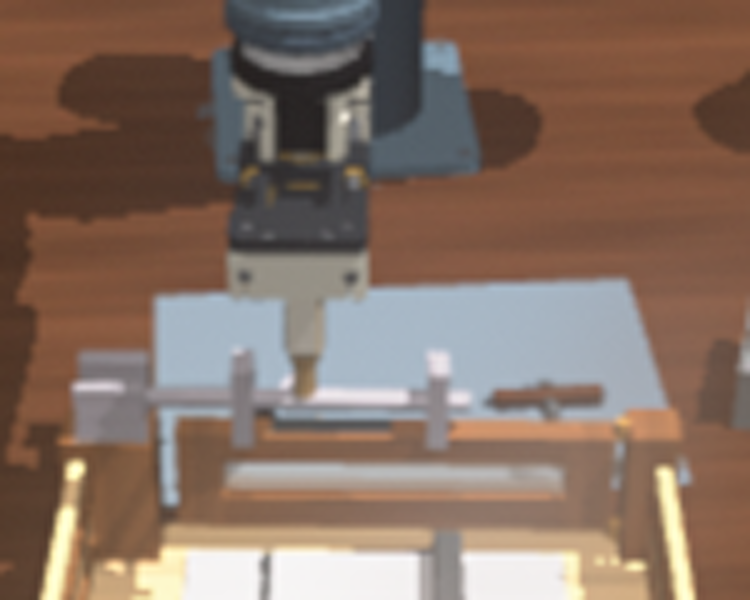

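Run:
```python
from h import *
s=env.state();p=s['tcp_pos'];f0=s['force']
u=np.array([np.sin(np.radians(4.7)),np.cos(np.radians(4.7)),0])
r=env.line_to(p+[0,0,.0135],v=0.04,stop_force=15);env.pause(.2);s=env.state();print(r,s['tcp_pos']-p,s['force']-f0)
p1=p+[0,0,.0135]
for k in (.012,.025,.042):
    r=env.line_to(p1+u*k,v=0.05,stop_force=15);env.pause(.1);s=env.state();print(r,s['tcp_pos']-p,s['force']-f0,s['moment'],s['width'],s['time'])
    if r:break
im,d=viewer.capture('scene');save(im,'drawn');cv2.imwrite('pics/drawn_c.png',cv2.cvtColor(cv2.resize(im[130:250,170:320],(750,600),interpolation=cv2.INTER_CUBIC),cv2.COLOR_RGB2BGR))
```

```text
False [-0.      0.      0.0134] [ 1.7494 -1.0372 -0.3671]
False [0.001  0.0127 0.0134] [ 1.2831  1.0093 -1.3875] [ 0.1773 -0.4601  0.0082] 0.22852137918416834 24.5333
False [0.0021 0.0255 0.0135] [ 0.9202  0.1278 -1.4176] [ 0.1936 -0.4335 -0.052 ] 0.2329468926402429 25.0417
False [0.0035 0.0424 0.0135] [ 0.5013  0.5528 -1.5575] [ 0.1749 -0.5007 -0.0504] 0.23215984733621195 25.6333
```

View pics/drawn_c.png

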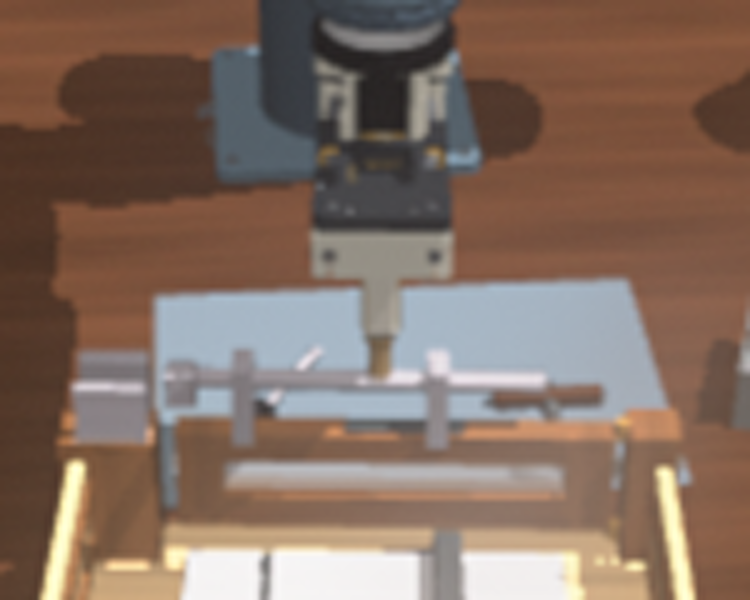

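Run:
```python
from h import *
s=env.state();p=s['tcp_pos'];f0=s['force']
p=np.array([0.5595,-0.0153,0.1735])
u=np.array([np.sin(np.radians(4.7)),np.cos(np.radians(4.7)),0])
r=0.1395;H=p+r*u;print(H)
for th in np.linspace(0,0.436,9)[1:]:
    q=H-r*(Ro.from_rotvec([0,0,-th]).apply(u))
    st=env.line_to(q,ori=down(np.radians(-4.7)-th),v=0.04,stop_force=20)
    s=env.state();print(round(th,3),st,s['tcp_pos']-q,s['force']-f0,s['moment'],s['width'],s['time'])
    if st:break
env.pause(.3)
for c in('scene','top'):
    im,d=viewer.capture(c);save(im,c+'_open')
    b=dict(scene=(170,320,130,250),top=(190,350,70,190))[c]
    cv2.imwrite(f'pics/{c}_openc.png',cv2.cvtColor(cv2.resize(im[b[2]:b[3],b[0]:b[1]],(b[1]*5-b[0]*5,600),interpolation=cv2.INTER_CUBIC),cv2.COLOR_RGB2BGR))
```

```text
[0.5709 0.1237 0.1735]
0.054 False [ 0.0001 -0.      0.0001] [-0.6659 -1.5888  0.1001] [ 0.0623 -0.5522 -0.0221] 0.23176049877827762 26.025
0.109 False [ 0.0003 -0.0001  0.0001] [-1.4778 -0.6151  0.0295] [ 0.0488 -0.6219  0.0518] 0.22965882150569725 26.3667
0.164 False [ 0.0004 -0.0001  0.0001] [-0.6562 -2.1681  0.3175] [ 0.0363 -0.6904  0.0299] 0.23158667424572782 26.7083
0.218 False [ 0.0004 -0.0001  0.0001] [-0.4357 -1.0889  0.0451] [ 0.0491 -0.6861 -0.0481] 0.22885112141094588 27.05
0.272 False [ 0.0004 -0.0002  0.0001] [ 0.1234 -1.2966 -0.6765] [-0.085  -0.7421  0.0251] 0.2362683003408376 27.3917
0.327 False [ 0.0004 -0.0002  0.0001] [-0.4569 -2.2084  0.4482] [-0.12   -0.7823  0.01  ] 0.22881392079602078 27.7333
0.382 False [ 0.0003 -0.0002  0.0001] [-0.7228 -1.7315 -0.3413] [-0.2013 -0.7858 -0.0025] 0.22850701307772545 28.075
0.436 False [ 0.0004 -0.0002  0.0001] [-0.1973 -2.302  -0.5883] [-0.2734 -0.8379 -0.0328] 0.23515738852985668 28.4167
```

View pics/scene_openc.png

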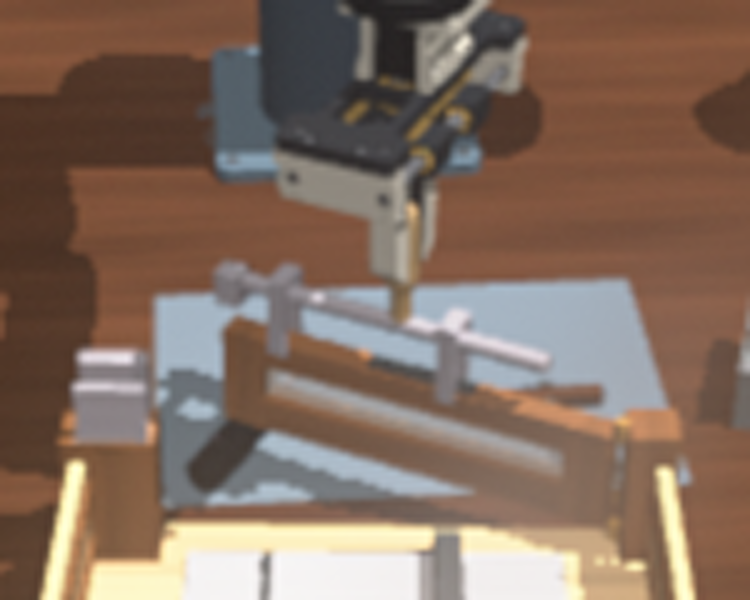

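View pics/top_openc.png

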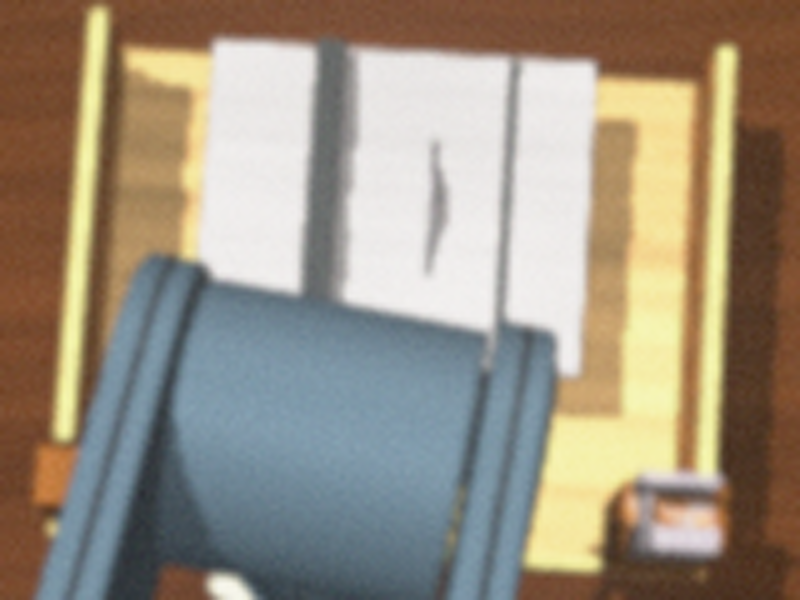

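Run:
```python
from h import *
for z in (.14,.146,.152):
    A=[]
    for a,b in [((210,376),(545,381)),((320,298),(545,360))]:
        P=[atz(ray('scene',(x[0]/5+170,x[1]/5+130)),z)[:2] for x in(a,b)];d=P[1]-P[0];A.append(np.degrees(np.arctan2(d[1],d[0])))
    print(z,A,A[1]-A[0])
s=env.state();t=s['tcp_pos'];v=t[:2]-[.571,.1237];print(t,np.degrees(np.arctan2(-v[0],-v[1]))-0,s['time'],s['force'],np.abs(s['joint_vel']).max())
im,_=viewer.capture('wrist');save(im,'fin_w')
for c in ('scene','top'):
    for n in ('plug_center','glue_bottle_mid','varnish_jar_mid','anchor_mid','offcut_mid','screwdriver_mid','brush_mid'):
        L=viewer.landmark_of(c,n);print(c,n,[(l['at'],round(l['p'],2)) for l in L[:1]])
```

```text
0.14 [np.float64(84.64703521936289), np.float64(59.66041099771458)] -24.986624221648313
0.146 [np.float64(84.64703521936283), np.float64(59.66041099771459)] -24.986624221648242
0.152 [np.float64(84.64703521936285), np.float64(59.660410997714514)] -24.986624221648334
[0.502  0.0024 0.1735] 29.624490865940693 28.8167 [ 3.4908 -1.0394 -1.331 ] 0.0016396364021730898
scene plug_center [([335.2, 197.7], 0.63)]
scene glue_bottle_mid [([378.5, 226.2], 0.58)]
scene varnish_jar_mid [([110.8, 258.5], 0.76)]
scene anchor_mid []
scene offcut_mid [([251.1, 180.0], 0.6)]
scene screwdriver_mid [([224.2, 209.5], 0.61)]
scene brush_mid [([386.9, 221.8], 0.84)]
top plug_center [([155.6, 226.4], 0.68)]
top glue_bottle_mid [([116.7, 162.5], 0.66)]
top varnish_jar_mid [([396.2, 138.2], 0.76)]
top anchor_mid []
top offcut_mid [([403.8, 193.4], 0.71)]
top screwdriver_mid [([290.2, 224.2], 0.66)]
top brush_mid [([104.5, 192.9], 0.63)]
```

View pics/fin_w.png

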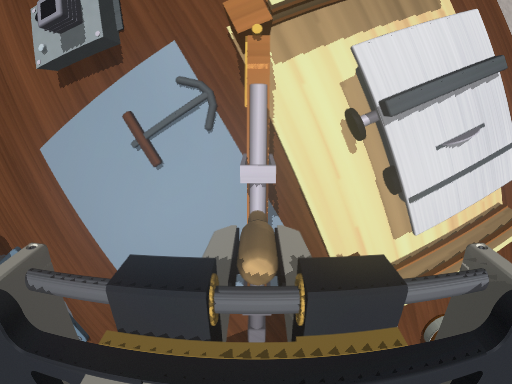

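View pics/scene_open.png

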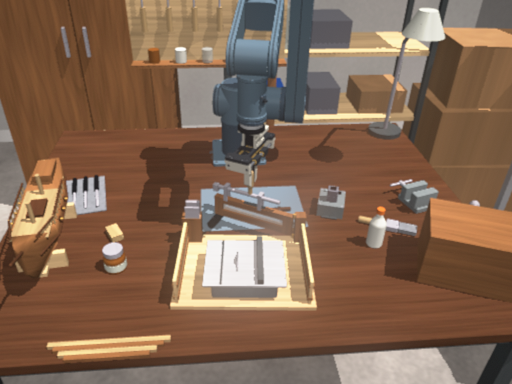

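The scene picture shows the gate ajar, with the bolt line turned 25.0° from shut. The plug is home in the box at about (332,195). The gripper holds the knob at about (250,190), and the wrist view shows it there too, at (258,255). The loose things look unmoved. I'm handing in.

Run:
```python
from h import *
workorder.sign_off();s=env.state();print(s['time'],s['tcp_pos'],s['width'])
```

```text
the job is handed in; nothing more can be done
the job is handed in; nothing more can be done
```

The job is done and handed in, at about 29 s of the 61 s allowed.

**Plug:** I pushed it home upright in the socket and let go. The wrist depth picture showed its head top level at 88.7 mm, against 89 mm expected with the head resting on the box. The final push stopped early on a force change that was partly sideways, so the depth reading is my evidence that it is seated.

**Bolt and gate:** I lifted the bolt 13.5 mm and drew it 42 mm; the scene picture showed the nose clear of the keeper. I then swung the gate while gripping the knob. The gate angle came out at about 25° two ways:
- **Scene picture:** the bolt line had turned 25.0° from shut.
- **Arm pose:** the knob's position about the hinge gave 24.9°.

At the last check the arm was still, with the knob in the grip (about 22 mm opening).

**Bystanders:** They looked unmoved in the pictures. In the last network check, the anchor was not found in the scene or top views, where the gate and arm hide it. It did show in the wrist view. The scene-view hit for the offcut was false; the top view put it within about 6 pixels of its start.

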